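# Third hand for the next holder of a revolving braai caddy

### The arm

A 6-joint arm with a two-finger parallel gripper is mounted at the origin on the work surface. World frame = base frame: x ahead of the robot, y to its left, z up, the work surface at z = 0. Lengths are in m, angles in rad, forces in N, time in s.
With the tool pointing down it reaches from about 0.35 to 0.775 m from the base axis. Payload 7.3 kg.
Tool frame: the origin (TCP) lies at the very end of the fingers, on their centre line; the grasp point (between the pads) lies 19 mm behind it; z points along the fingers, y is the direction in which the jaws open and shut (so a half turn about z gives the same grasp; the last joint's range is limited). The gripper opens to 92 mm and grips with 3 to 60 N. Pads are 19 mm wide; open, the fingers measure 130 mm over their backs; the gripper's body (75 mm by 190 mm) begins 47 mm behind the grasp point.
Start: joints at [-1.395, 0.342, 1.524, -0, 1.275, -0.146], TCP at [0.166, -0.498, 0.227] pointing down, gripper open.
Joint ranges: [-2.53, 2.53], [-0.77, 2.02], [0.04, 2.7], [-1, 4.14], [0.28, 2.66], [-3.11, 3.11]. Speed limits (rad/s): [2.57, 2.57, 3.14, 3.14, 3.14, 3.14].

### API

Orientations are given as [roll, pitch, yaw] about the fixed x, y, z axes, in that order (R = Rz(yaw) Ry(pitch) Rx(roll)).
In Python, from cell import observe, read_camera, camera_info, hand_in gives the robot as it stands.
- The arm moves only by the tool jog_arm, never from a script. Its argument "rows" is one flat list of numbers, 5 for each row, row after row: the finger opening in mm, from 0 to 91.8, then the shift along the tool's x, y, z in mm, then the turn about the tool's z in degrees. In form: [gripper, tx, ty, tz, roll, gripper, tx, ty, tz, roll, ...]. A call has 1 to 20 rows; each row shifts and turns the commanded pose from where the row before left it, along the tool's axes as they then stand; what a row does not reach is not made up. A row lasts 1/10 s, in which the tool goes at most 50 mm and 8.59 degrees, less where a joint would pass 70% of its speed; a pose out of reach is approached as far as the arm can. A call with a gripper value outside its range is refused whole. The fingers move at their own pace and stop on an object; "grip_force" is the grip in N (left out, the last holds). Time passes only in rows, so rows that do not move let the fingers close. It gives the time, the measured TCP pose, the force and the opening at its end, in the units of the state.
- observe(): the state, without advancing time (a new reading comes with each control period).
- read_camera(name): name is "scene" or "side" or "wrist"; returns (picture, depth): 420x560x3 uint8, red, green, blue; 420x560 float32, m along the optical axis (not along the pixel's ray), 0 where there is no reading.
- camera_info(name): a dict with "fx", "fy", "cx", "cy" (pixels), "distortion" ([k1, k2, p1, p2, k3] as OpenCV has them; the pictures are not rectified), "extrinsics" (4x4, takes a point from camera to world coordinates); the wrist camera has in their place "tool_from_camera" (4x4, takes a point from camera to tool coordinates, whose origin is the TCP and whose axes are the flange's). Camera axes: x right, y up, looking along -z (the intrinsics and any distortion apply to the point x, -y, -z); pixel columns grow to the right and rows downward; lengths in m; the calibration is good to about 2 mm. A picture is of the moment at which its call begins: read the wrist's pose just before it. camera_info takes no time and is no camera call.
- hand_in(): hands the job in, once; it reports no verdict.
The state is a dict: "time": time; "qpos": joint angles; "qvel": joint speeds; "joint_efforts": joint torques, N m; "tool_pos": TCP position; "tool_rot": TCP orientation; "contact_force": force on the tool from outside, world axes, zero at the start; "torque": the same for the moment, N m; "opening": finger opening in m.
Only numpy, scipy, OpenCV 4.12 (cv2) and the standard library are available. Lean on these libraries where they do the work, as an engineer would, in place of code of your own. Each camera call takes 0.05 s, during which the arm holds its last target. There are 200 camera calls.

### The job

The revolving braai caddy is getting its next lighter holder. Turn its hexagonal drum one click clockwise (seen from above), so that the next bare side comes to the yellow pointer at the front; then pick the loose red holder out of the aluminium tray, hold it upright with its flat back square over the white rubber pad of that side, edges matching, and press it on steadily with about 10 N so that a helper can screw it on from inside the drum. Finish while still gripping and pressing, do not let go, never crush the pad, and leave everything else on the bench where it is.

Things in the scene. Friction and masses are not known exactly. Their poses are not given: they have to be found in the camera images.
- caddy: Fixed foot of the caddy: black steel disc, 230 mm diameter, 30 mm high, with a flat yellow pointer (24 mm wide, 9 mm high, reaching 170 mm from the axis) at the front. Origin under its centre, on the drum's upright turning axis. Its -x axis points to the front (the yellow pointer), z up.
- drum_mid (a point): Point on the turning axis 90 mm up, turning with the drum. The drum: black hexagon open at the top, 160 mm across flats, sides from 38 to 145 mm above the bench. Three neighbouring sides already carry red holders (standing out to 133 mm from the axis, tops 143 mm above the bench); the other three are bare, with only a white rubber pad.
- drum (a joint): Drum angle in rad, about 0 at the start, growing clockwise seen from above. It clicks home every 60 degrees (1.047 rad): a sprung ball draws it into the nearest click from either side, strongest (about 0.25 N m) close to the click and fading to nothing midway. One click clockwise is 1.047.
- handle (a point): Centre of the drum's wooden handle bar, on the axis 222 mm above the bench: 64 mm long, 14 wide, 28 high, on a 12 mm stem free down to 180 mm. It turns with the drum; its axes are the foot's axes at joint 0. The bar's length lies 150 degrees anticlockwise (from above) from this entry's x axis; after the click it lies along the foot's y axis.
- pad: White silicone sponge pad on the next bare side (60 degrees anticlockwise of the front at the start), 50 wide, 74 high, 12 thick. Origin: middle of its outer face, 105 mm above the bench, 92 mm from the axis. x points level into the drum (the way to press), z up; after the click its axes equal the foot's. It gives 1 mm for every 2 N, up to 9 mm (18 N), then is solid.
- holder: The loose holder: red sheet-steel box open at the top, 46 mm deep (x), 50 mm wide (y), 75 mm high, walls 3 mm, about 0.2 kg. Origin: centre of its underside. z up; +x points to its flat back (two screw bosses), -x to its front (dark window). It stands upright in the tray.
- holder_back (a point): Middle of the holder's flat back: 23 mm along the holder's x and 37.5 mm above its underside; same axes as the holder.
- tray: Polished aluminium tray, 240 x 180 mm, rim 16 mm high, floor 3 mm thick, loose on the bench; origin under its centre.
- tongs: Stainless steel tongs, 250 mm long, lying on the bench. To be left alone.
- jar: Chunky amber glass jar with steel twist cap, 72 mm diameter, 105 mm high, on the bench; origin under its centre. To be left alone.
- brush: Grill brush with black rubber handle and brass bristles, 230 mm long, lying on the bench. To be left alone.
- lighter: Blue plastic lighter with red sliding lever, 84 x 25 x 16 mm, lying on the bench. To be left alone.
- driver: Screwdriver with orange handle, 190 mm long, lying on the bench. To be left alone.
- tub: Small white open tub with screws, 85 x 62 x 32 mm, on the bench. To be left alone.
Not all that is in view belongs to the job. Of the things that look like the holder, take the one that is farthest from the robot's base at the start.

How it is judged:
On the way, in this order (a step that is already met when the one before it is completed fails the run):
1. the drum sits home in the next click, one clockwise (value of joint drum between 1 and 1.095 rad), for 0.3 s.
2. the holder is gripped, clear of the tray (contact force between the fingers and holder above 1 N and contact force between holder and tray below 0.05 N and height (world z) of holder above 0.02 m), for 0.2 s.
3. the holder's back is pressed squarely on the pad with 5 to 15 N, steadily for a second (all of step 1 and contact force between holder and pad between 5 and 15 N and x of holder_back in the frame of pad between -0.005 and 0.005 m and y of holder_back in the frame of pad between -0.006 and 0.006 m and z of holder_back in the frame of pad between -0.006 and 0.006 m and angle between the x axis of holder and the x axis of pad, either way round below 0.12 rad and angle between holder's own z axis and vertical below 0.12 rad and contact force between the fingers and holder above 1 N and linear speed of holder below 0.02 m/s), for 1 s.
At the end, for the whole second after the job is handed in: The drum is home in the next click (1.0 to 1.095 rad); the holder is in the fingers, its back on the pad of that side, centred within 6 mm sideways and in height, upright and square within 0.12 rad, at rest, pressed with 5 to 15 N, all through the final second, the robot still holding (all of step 3); the arm keeps its last pose, push and grip.
It fails at once if the drum is turned past the next click, or a click the wrong way (value of joint drum above 1.5 rad or value of joint drum below -0.5 rad).
It fails at once if the pad is crushed (over 25 N) (contact force between holder and pad above 25 N).
It fails at once if a bystander is shifted by more than 30 mm (distance of any of tongs, jar, brush, lighter, driver, tub from where it was at the start of the episode above 0.03 m).
It fails at once if the tray is shoved by more than 50 mm (distance of tray from where it was at the start of the episode above 0.05 m).
It also fails if it takes over 67 s, if anything falls off the work surface, if the arm or the gripper's body presses on something with over 40 N, if the wrist force passes 120 N, or if a joint passes its speed limit or range.

## Working session

There is one attempt and no reset: what is moved stays moved. The work goes in short steps, Python scripts to look and compute and a tool call to move; the robot and the scene stay as the last step left them, time stands still between calls to the robot, and variables do not carry over. Pictures are saved under pics/ and viewed, about 8 in all and at most 12, crops included, and the job is handed in when it is done.

Besides the shell and the picture viewer there is one more tool, called after "Call:" in YAML: its name, and indented under it one key for each argument. jog_arm: Moves the arm, as the interface text tells. Its arguments: {"type":"object","properties":{"rows":{"type":"array","items":{"type":"number"}},"grip_force":{"type":"number"}},"required":["rows"]}

```bash
ls; mkdir -p pics; cat > h.py <<'E'
import numpy as np, cv2
from scipy.spatial.transform import Rotation as R
from cell import observe, read_camera, camera_info
def cam(name, st=None):
    c=camera_info(name)
    if name=="wrist":
        st=st or observe(); T=np.eye(4); T[:3,:3]=R.from_euler('xyz',st["tool_rot"]).as_matrix(); T[:3,3]=st["tool_pos"]
        E=T@np.array(c["tool_from_camera"])
    else: E=np.array(c["extrinsics"])
    K=np.array([[c["fx"],0,c["cx"]],[0,c["fy"],c["cy"]],[0,0,1]]); return K,np.array(c["distortion"],float),E
def shot(name):
    st=observe(); C=cam(name,st); im,d=read_camera(name); return im,d,C
def rays(C,uv):
    K,D,E=C; p=cv2.undistortPoints(np.float64(uv).reshape(-1,1,2),K,D)[:,0]
    v=np.c_[p[:,0],-p[:,1],-np.ones(len(p))]; return E[:3,3],v@E[:3,:3].T
def atz(C,uv,z):
    o,v=rays(C,uv); return o+v*((z-o[2])/v[:,2])[:,None]
def atd(C,uv,d):
    o,v=rays(C,uv); return o+v*np.array([d[int(round(y)),int(round(x))] for x,y in uv])[:,None]
def cloud(C,d,box=None):
    y,x=np.nonzero(d>0); o,v=rays(C,np.c_[x,y]); return np.c_[x,y],o+v*d[y,x][:,None]
def proj(C,P):
    K,D,E=C; q=(np.atleast_2d(P)-E[:3,3])@E[:3,:3]; q=q*[1,-1,-1]
    return cv2.projectPoints(q,np.zeros(3),np.zeros(3),K,D)[0][:,0]
def save(n,im): cv2.imwrite(f"pics/{n}.png",cv2.cvtColor(im,cv2.COLOR_RGB2BGR))
E
python3 - <<'E'
from h import *
import pickle
print(observe())
S={}
for n in("scene","side"):
    S[n]=shot(n); save(n,cv2.resize(S[n][0],(800,600))); print(n,S[n][2][2].round(3).tolist(), S[n][2][0][0,0],S[n][2][1])
pickle.dump(S,open("S.pkl","wb"))
print(camera_info("wrist")["tool_from_camera"])
E
```

```text
pics
{'time': 0.0, 'qpos': array([-1.39500726e+00,  3.42697033e-01,  1.52500703e+00,  3.53978862e-05,
        1.27540800e+00, -1.45966416e-01]), 'qvel': array([-1.58861139e-03,  9.95674244e-04,  1.58649233e-03, -3.05011923e-05,
       -6.32151436e-04, -1.06554610e-04]), 'joint_efforts': array([-6.98807835e-04, -4.31240594e+01, -2.44225109e+01,  7.16436398e-02,
        5.57876111e-02, -1.11651493e-04]), 'tool_pos': array([ 0.16599873, -0.49763946,  0.22606179]), 'tool_rot': array([-3.14009433e+00, -2.54485070e-04,  3.21744963e-01]), 'contact_force': array([0.23990278, 0.09605588, 0.19104395]), 'torque': array([-0.00381269, -0.02167246,  0.00915925]), 'opening': 0.0920482157581703}
scene [[-0.644, -0.573, 0.506, 1.099], [0.765, -0.48, 0.43, 0.548], [-0.003, 0.664, 0.747, 1.012], [0.0, 0.0, 0.0, 1.0]] 386.7847034047014 [-0.09893913  0.          0.          0.          0.        ]
side [[-0.98, 0.151, -0.128, 0.363], [-0.198, -0.741, 0.642, 0.834], [0.002, 0.654, 0.756, 1.067], [0.0, 0.0, 0.0, 1.0]] 395.2609776684862 [0.01569525 0.         0.         0.         0.        ]
[[ 2.80978349e-04  9.63866251e-01  2.66386507e-01  7.24445527e-02]
 [ 9.99999931e-01 -3.35224211e-04  1.58164822e-04  1.47294194e-05]
 [ 2.41748940e-04  2.66386444e-01 -9.63866279e-01 -1.58143282e-01]
 [ 0.00000000e+00  0.00000000e+00  0.00000000e+00  1.00000000e+00]]
```

View pics/scene.png

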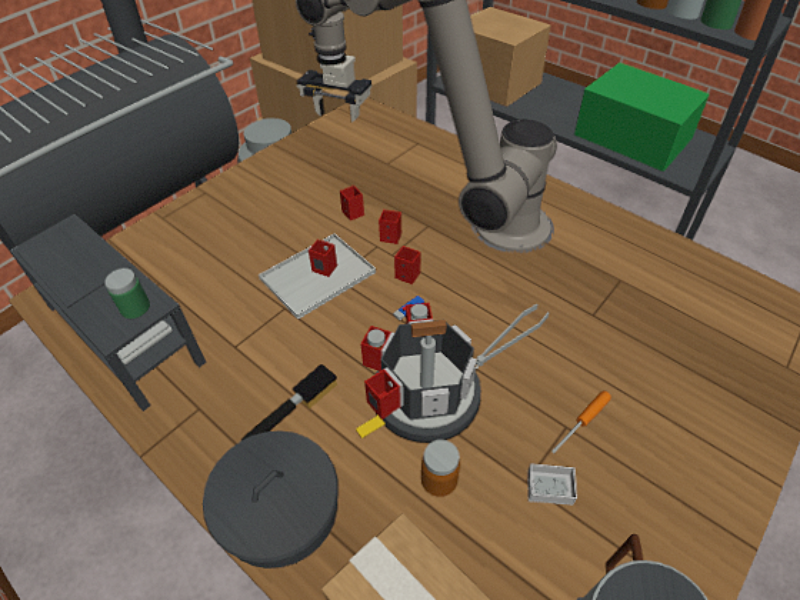

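View pics/side.png

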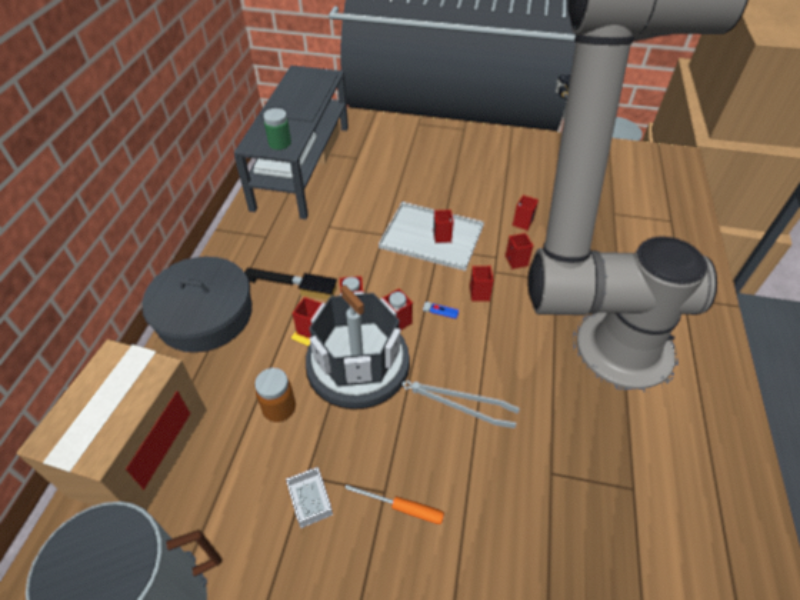

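The scene view shows the caddy at (430,375) with its yellow pointer at (370,427). Four loose red holders could be mistaken for each other: (322,257) in the tray, (352,203), (390,226) and (407,265). Three more are on the drum at (380,393), (375,348) and (418,315). The description picks the one in the tray, so I'll measure everything from depth and pixels.

```bash
python3 - <<'E'
from h import *
import pickle
S=pickle.load(open("S.pkl","rb"))
for n in S:
    im,d,C=S[n]; uv,P=cloud(C,d); rgb=im[uv[:,1],uv[:,0]].astype(int)
    hsv=cv2.cvtColor(im,cv2.COLOR_RGB2HSV)[uv[:,1],uv[:,0]].astype(int)
    m=(P[:,2]>-.02)&(P[:,2]<.3)&(P[:,0]>.0)&(P[:,0]<1.1)&(abs(P[:,1])<.8)
    red=m&((hsv[:,0]<6)|(hsv[:,0]>174))&(hsv[:,1]>190)&(hsv[:,2]>60)
    mask=np.zeros(d.shape,np.uint8); mask[uv[red][:,1],uv[red][:,0]]=1
    k,lab,st,_=cv2.connectedComponentsWithStats(mask)
    L=lab[uv[:,1],uv[:,0]]
    for i in range(1,k):
        if st[i,4]>60:
            p=P[L==i]; t=p[p[:,2]>np.percentile(p[:,2],98)-.006]
            print(n,st[i],"mean",p.mean(0).round(3),"lo",np.percentile(p,2,0).round(3),"hi",np.percentile(p,98,0).round(3),"top",t.mean(0).round(3),np.hypot(*t.mean(0)[:2]).round(3))
    y=m&(hsv[:,0]>20)&(hsv[:,0]<32)&(hsv[:,1]>200)&(hsv[:,2]>150)
    if y.sum():
        q=P[y]; print(n,"yellow",y.sum(),q.mean(0).round(3)); q=np.float32(q[:,:2]); print(cv2.minAreaRect(q*1000))
    # stem/foot: steel ring top of foot z~.03
    wood=m&(P[:,2]>.19)&(P[:,0]>.3)
    print(n,"high",wood.sum(),P[wood].mean(0).round(3), np.percentile(P[wood],[2,98],0).round(3).tolist(), cv2.minAreaRect(np.float32(P[wood][:,:2])*1000))
    r=P[m&(P[:,2]>.135)&(P[:,2]<.15)&(P[:,0]>.3)]; print("rim",len(r),r.mean(0).round(3),cv2.minEnclosingCircle(np.float32(r[:,:2])*1000))
    print("floor",np.median(P[m&(P[:,2]<.02)],0).round(4))
im,d,C=S["scene"]; save("c1",np.vstack([cv2.resize(im[150:315,170:350],None,fx=3.3,fy=3.3,interpolation=3)])[:600])
E
```

```text
scene [238 130  17  24 279] mean [ 0.257 -0.37   0.046] lo [ 0.227 -0.403  0.003] hi [ 0.28  -0.346  0.076] top [ 0.255 -0.372  0.074] 0.45
scene [265 147  16  24 293] mean [ 0.267 -0.22   0.047] lo [ 0.235 -0.253  0.004] hi [ 0.29  -0.193  0.077] top [ 0.26  -0.221  0.075] 0.341
scene [216 168  20  25 288] mean [ 0.467 -0.268  0.051] lo [ 0.44  -0.303  0.009] hi [ 0.492 -0.245  0.08 ] top [ 0.47  -0.269  0.078] 0.541
scene [276 172  18  27 355] mean [ 0.349 -0.09   0.047] lo [ 0.319 -0.119  0.003] hi [ 0.37  -0.066  0.077] top [ 0.345 -0.092  0.074] 0.357
scene [253 234  27  59 698] mean [0.682 0.119 0.113] lo [0.639 0.045 0.071] hi [0.723 0.169 0.144] top [0.685 0.12  0.142] 0.695
scene yellow 114 [0.727 0.129 0.008]
((725.7874755859375, 129.39796447753906), (27.059389114379883, 53.66950988769531), 64.9938735961914)
scene high 10625 [ 0.897 -0.022  0.212] [[0.606, -0.695, 0.19], [1.012, 0.706, 0.283]] ((792.0498046875, 6.5948486328125), (1470.3023681640625, 462.83953857421875), 89.3746337890625)
rim 1416 [0.664 0.104 0.142] ((856.9258422851562, -39.486907958984375), 694.96838378906
[... 587 characters left out ...]
.357
side [205 209  19  26 258] mean [0.706 0.142 0.117] lo [0.685 0.114 0.081] hi [0.72  0.167 0.143] top [0.703 0.147 0.141] 0.718
side [279 210   9  20 113] mean [0.496 0.094 0.113] lo [0.487 0.074 0.076] hi [0.507 0.107 0.142] top [0.494 0.089 0.139] 0.502
side [ 89 275  43  66 916] mean [0.882 0.462 0.104] lo [0.873 0.386 0.064] hi [0.891 0.532 0.142] top [0.88  0.45  0.141] 0.989
side high 13106 [0.873 0.359 0.222] [[0.703, -0.664, 0.19], [1.031, 0.738, 0.257]] ((798.082763671875, 12.00018310546875), (1485.7935791015625, 477.97442626953125), 88.48085021972656)
rim 1795 [0.716 0.199 0.142] ((783.2283935546875, -13.45953369140625), 718.1666870117188)
floor [4.594e-01 2.777e-01 3.000e-04]
```

View pics/c1.png

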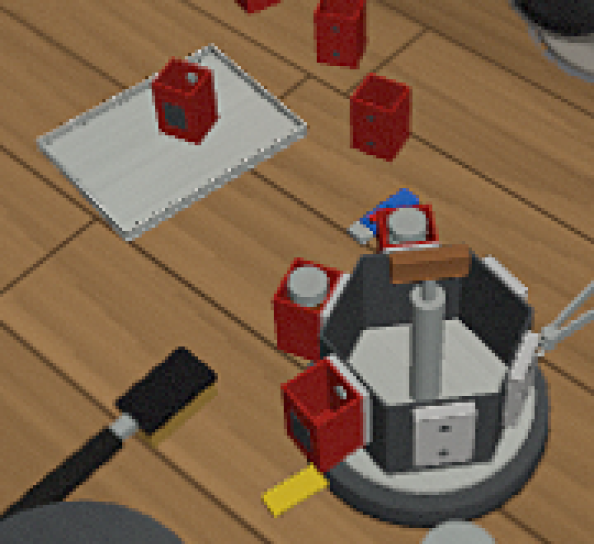

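The crop shows the tray holder at crop (185,100), with its dark window facing lower left and its back towards the upper right. It is 0.54 m from the base, the farthest of the four (the others are 0.45, 0.34 and 0.36), so it is the right one. Next I'll fit the caddy frame.

```bash
python3 - <<'E'
from h import *
import pickle
from scipy.optimize import least_squares
S=pickle.load(open("S.pkl","rb"))
for n in S:
    im,d,C=S[n]; uv,P=cloud(C,d)
    hsv=cv2.cvtColor(im,cv2.COLOR_RGB2HSV)[uv[:,1],uv[:,0]].astype(int)
    near=np.hypot(P[:,0]-.61,P[:,1]-.14)<.2
    # foot top: z .02-.04 
    f=near&(P[:,2]>.022)&(P[:,2]<.042)&(hsv[:,1]<60); q=P[f][:,:2]
    h=near&(P[:,2]>.2); print(n,"handle",h.sum(),P[h].mean(0).round(4),"zmax",np.percentile(P[h][:,2],95).round(4),cv2.minAreaRect(np.float32(P[h&(P[:,2]>.228)][:,:2])*1000))
    hull=cv2.convexHull(np.float32(q))[:,0]; 
    r=least_squares(lambda a:np.hypot(hull[:,0]-a[0],hull[:,1]-a[1])-.115,[.61,.14],loss="soft_l1",f_scale=.003); print("foot",len(q),r.x.round(4),r.fun.std().round(4))
    w=near&(P[:,2]>.136)&(P[:,2]<.15)&(hsv[:,2]<90)&(hsv[:,1]<60); print("rim",w.sum(),cv2.minAreaRect(np.float32(P[w][:,:2])*1000),cv2.minEnclosingCircle(np.float32(P[w][:,:2])*1000))
    yl=near&(hsv[:,0]>18)&(hsv[:,0]<34)&(hsv[:,1]>170)&(hsv[:,2]>120)&(P[:,2]<.02); print("yel",yl.sum(),P[yl].mean(0).round(4),uv[yl].mean(0))
# tray-holder fine: top rim corners
    t=(abs(P[:,0]-.467)<.045)&(abs(P[:,1]+.268)<.05)&(P[:,2]>.07); print("holder top",t.sum(),P[t][:,2].max(),cv2.minAreaRect(np.float32(P[t][:,:2])*1000))
    t=(abs(P[:,0]-.467)<.2)&(abs(P[:,1]+.268)<.2)&(P[:,2]>.01)&(P[:,2]<.022)&(hsv[:,1]<60); print("tray",t.sum(),cv2.minAreaRect(np.float32(P[t][:,:2])*1000))
E
```

```text
scene handle 251 [0.5911 0.1667 0.2278] zmax 0.2379 ((589.1258544921875, 164.65939331054688), (14.922513008117676, 63.06867980957031), 47.729488372802734)
foot 1734 [0.5912 0.1642] 0.0462
rim 247 ((587.9191284179688, 162.3162078857422), (190.65579223632812, 163.30010986328125), 75.1181869506836) ((601.0325927734375, 152.22314453125), 107.85778045654297)
yel 154 [0.7264 0.126  0.0082] [258.01948052 297.81818182]
holder top 93 0.0827329251800405 ((464.20672607421875, -273.4676818847656), (50.15742111206055, 52.122093200683594), 16.387258529663086)
tray 294 ((443.28411865234375, -264.1289978027344), (189.98614501953125, 343.76641845703125), 79.72213745117188)
side handle 168 [0.5884 0.1687 0.2283] zmax 0.2372 ((590.0845947265625, 164.02882385253906), (14.527566909790039, 63.68661880493164), 48.191776275634766)
foot 1793 [0.5931 0.1609] 0.0486
rim 175 ((589.1370849609375, 164.171630859375), (179.1616973876953, 160.79428100585938), 18.8732852935791) ((589.6203002929688, 164.7955780029297), 90.36952209472656)
yel 49 [0.7339 0.1308 0.0085] [209.93877551 237.20408163]
holder top 67 0.08096206511811699 ((466.25927734375, -274.00054931640625), (44.90130615234375, 59.8640251159668), 16.256370544433594)
tray 223 ((493.68646240234375, -271.9757385253906), (186.62464904785156, 240.8323211669922), 81.57221984863281)
```

Call:
jog_arm:
  rows: [91.8,36,-12,-4,0,91.8,36,-12,-4,0,91.8,36,-12,-4,0,91.8,36,-12,-4,0,91.8,36,-12,-4,0,91.8,36,-12,-4,0,91.8,36,-12,-4,0,91.8,36,-12,-4,0,91.8,36,-12,-4,0,91.8,30,-12,-4,0,91.8,0,0,0,0,91.8,0,0,0,0]

```text
time: 1.3
tool_pos: [0.4639, -0.2718, 0.2662]
tool_rot: [-3.141, 0.001, 0.324]
contact_force: [-1.0, -1.2, 0.0]
opening: 0.0918
```

```bash
python3 - <<'E'
from h import *
import pickle
s=observe();print(s["time"],s["tool_pos"].round(4),s["tool_rot"].round(4),s["qvel"].round(3).max())
W=shot("wrist"); pickle.dump(W,open("W1.pkl","wb")); save("w1",cv2.resize(W[0],(800,600)))
S=pickle.load(open("S.pkl","rb"))
print("jar",atz(S["scene"][2],[(441*.7,453*.7)],.105),atz(S["side"][2],[(272*.7,382*.7)],.105))
E
```

```text
1.3 [ 0.4639 -0.2718  0.2662] [-3.141e+00  1.000e-03  3.235e-01] 0.011
jar [[0.72025258 0.30291157 0.105     ]] [[0.72155719 0.30555893 0.105     ]]
```

View pics/w1.png

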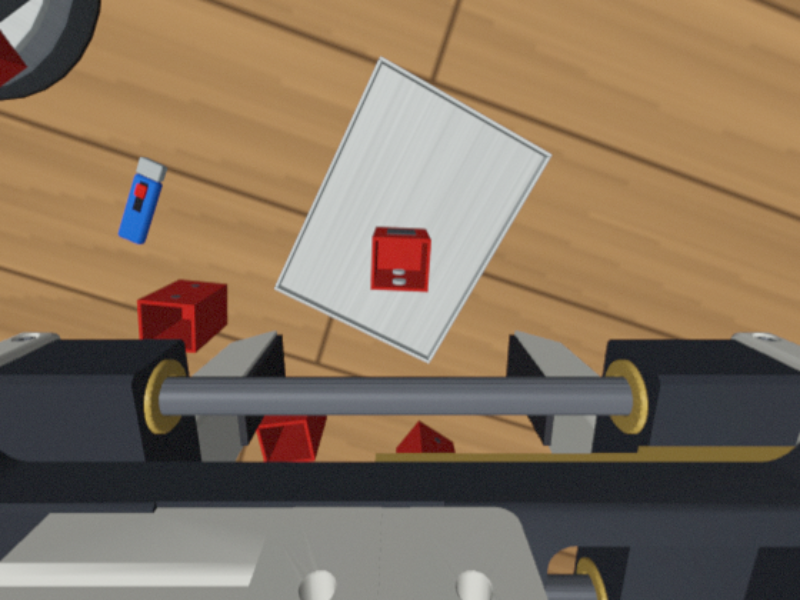

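The wrist view shows the tray holder at (400,258). Its window is on the upper (+tool x) side at (401,231) and its bosses on the lower side at (398,278), so its back faces tool -x, as I worked out. Now I'll measure its top and its yaw.

```bash
python3 - <<'E'
from h import *
import pickle
im,d,C=pickle.load(open("W1.pkl","rb")); uv,P=cloud(C,d)
t=(abs(P[:,0]-.467)<.05)&(abs(P[:,1]+.268)<.05)&(P[:,2]>.066)&(P[:,2]<.095)
print(t.sum(),np.percentile(P[t][:,2],[5,50,95]),cv2.minAreaRect(np.float32(P[t][:,:2])*1000))
r=cv2.minAreaRect(np.float32(uv[t])); print(r, cv2.boxPoints(r)/.7)
print(atz(C,cv2.boxPoints(r),.078))
c=im[130:230,230:330]; save("w1c",cv2.resize(c,None,fx=5.9,fy=5.9,interpolation=3))
fl=(abs(P[:,0]-.467)<.08)&(abs(P[:,1]+.268)<.08)&(P[:,2]<.02);print("tray floor",np.median(P[fl][:,2]))
E
```

```text
546 [0.06770402 0.07756212 0.07898144] ((464.4587707519531, -275.38873291015625), (46.430198669433594, 49.97807312011719), 16.013404846191406)
((279.85302734375, 183.6741180419922), (41.48682403564453, 38.609127044677734), 2.2906100749969482) [[369.07803 288.76312]
 [371.28253 233.6513 ]
 [430.50208 236.02008]
 [428.29758 291.1319 ]]
[[ 0.43522551 -0.25754262  0.078     ]
 [ 0.4811472  -0.24490674  0.078     ]
 [ 0.49496993 -0.29228247  0.078     ]
 [ 0.44948971 -0.30667878  0.078     ]]
tray floor 0.0030941558123623036
```

View pics/w1c.png

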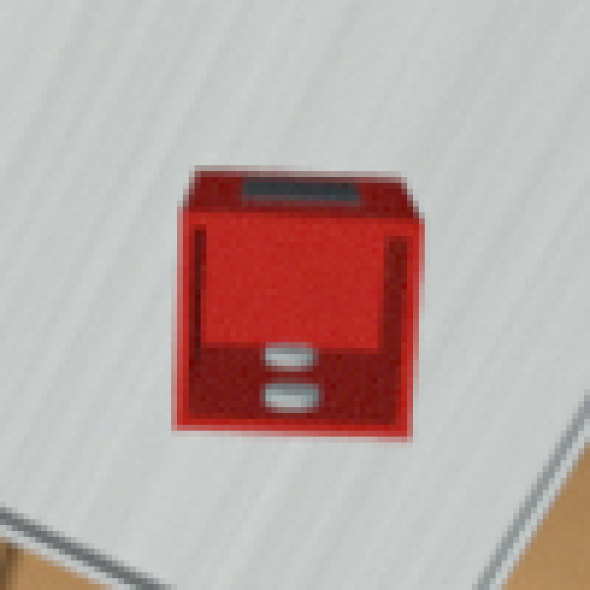

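Holder centre is (0.465, -0.275), 46x50 mm, top at 0.078 and yaw 16° — all consistent. Next, over the handle: raise, translate, then turn.

Call:
jog_arm:
  rows: [91.8,0,0,-30,0,91.8,0,0,-34,0,91.8,22,-31,0,0,91.8,22,-31,0,0,91.8,22,-31,0,0,91.8,22,-31,0,0,91.8,22,-31,0,0,91.8,22,-31,0,0,91.8,22,-31,0,0,91.8,22,-31,0,0,91.8,22,-31,0,0,91.8,22,-31,0,0,91.8,22,-31,0,0,91.8,16,-33,0,0]

```text
time: 2.75
tool_pos: [0.591, 0.1637, 0.3301]
tool_rot: [3.141, 0.001, 0.319]
contact_force: [-0.3, -1.0, 0.1]
opening: 0.0919
```

Call:
jog_arm:
  rows: [91.8,0,0,0,-8,91.8,0,0,0,-8,91.8,0,0,0,-8,91.8,0,0,0,-8,91.8,0,0,0,-8,91.8,0,0,0,-8,91.8,0,0,0,-8,91.8,0,0,0,-8,91.8,0,0,0,-8,91.8,0,0,0,-8,91.8,0,0,0,-8,91.8,0,0,0,-8,91.8,0,0,0,-8,91.8,0,0,0,-8,91.8,0,0,0,-8,91.8,0,0,0,0,91.8,0,0,0,0]

```text
time: 4.45
tool_pos: [0.5905, 0.163, 0.3305]
tool_rot: [-3.141, -0.0, 2.411]
contact_force: [0.6, -0.3, 1.0]
opening: 0.0917
```

```bash
python3 - <<'E'
from h import *
import pickle
s=observe();print(s["time"],s["tool_pos"].round(4),np.degrees(s["tool_rot"]).round(2),s["qpos"].round(2))
im,d,C=W=shot("wrist"); pickle.dump(W,open("W2.pkl","wb")); save("w2",cv2.resize(W[0],(800,600)))
uv,P=cloud(C,d); near=np.hypot(P[:,0]-.59,P[:,1]-.165)<.06
h=near&(P[:,2]>.228)&(P[:,2]<.25); print(h.sum(),np.median(P[h][:,2]),cv2.minAreaRect(np.float32(P[h][:,:2])*1000))
E
```

```text
4.45 [0.5905 0.163  0.3305] [-1.7997e+02 -1.0000e-02  1.3813e+02] [ 0.14  0.46  1.06 -0.    1.62 -0.7 ]
1012 0.23580007836849673 ((587.6575927734375, 162.98333740234375), (13.095640182495117, 62.925235748291016), 48.35151290893555)
```

View pics/w2.png

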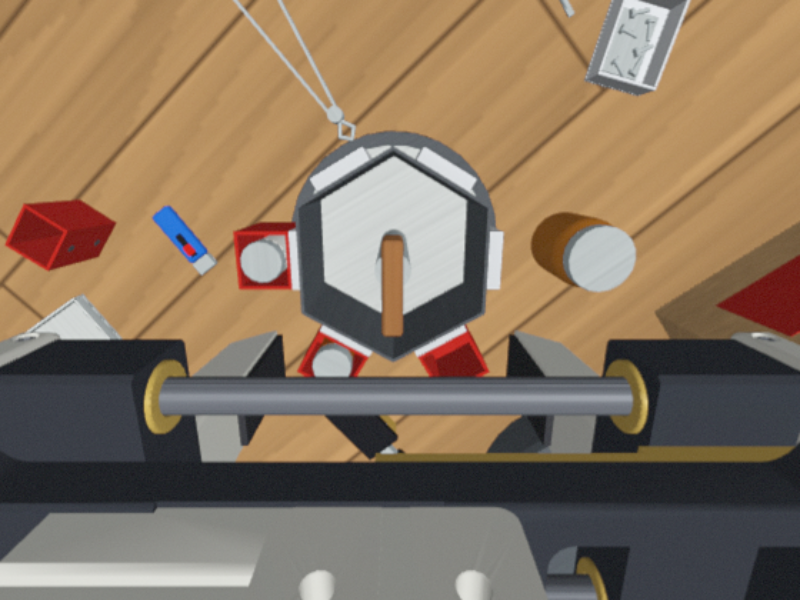

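The wrist view shows the wooden bar from (392,235) to (392,335), along tool x. The next bare pad is on the right at (495,260), beside the front holder at (450,350). Bar centre is about (0.588, 0.1635) with its top at 0.236, which matches the text. Next: descend and grip it.

Call:
jog_arm:
  rows: [91.8,2,-1,25,0,91.8,0,0,30,0,91.8,0,0,30,0,60,0,0,25,0,50,0,0,17,0,40,0,0,0,0,30,0,0,0,0,20,0,0,0,0,10,0,0,0,0,5,0,0,0,0,5,0,0,0,0,5,0,0,0,0,5,0,0,0,0,5,0,0,0,0]
  grip_force: 15

```text
time: 5.9
tool_pos: [0.5868, 0.1631, 0.2037]
tool_rot: [-3.137, -0.001, 2.416]
contact_force: [-6.6, -5.7, 3.5]
opening: 0.014
```

Gripped: the opening is 14 mm. Now I'll relax the side load and turn 60° clockwise.

Call:
jog_arm:
  rows: [5,0,-1,0,0,5,0,0,0,5,5,0,0,0,5,5,0,0,0,5,5,0,0,0,5,5,0,0,0,5,5,0,0,0,5,5,0,0,0,5,5,0,0,0,5,5,0,0,0,5,5,0,0,0,5,5,0,0,0,5,5,0,0,0,5,5,0,0,0,0,5,0,0,0,0,5,0,0,0,0]

```text
time: 7.5
tool_pos: [0.5877, 0.1629, 0.204]
tool_rot: [3.141, 0.002, 1.369]
contact_force: [-0.5, -4.9, 3.2]
opening: 0.0239
```

The opening is 24 mm, so the bar skewed in the pads: 15 N was too weak against the detent. More grip will square it up.

Call:
jog_arm:
  rows: [5,0,0,0,0,5,0,0,0,0,5,0,0,0,0,5,0,0,0,0]
  grip_force: 30

```text
time: 7.9
tool_pos: [0.5877, 0.1629, 0.204]
tool_rot: [3.141, 0.002, 1.369]
contact_force: [0.5, -6.1, 2.3]
opening: 0.0231
```

Call:
jog_arm:
  rows: [5,0,0,0,0,5,0,0,0,0,5,0,0,0,0,5,0,0,0,0]
  grip_force: 50

```text
time: 8.3
tool_pos: [0.5877, 0.1629, 0.204]
tool_rot: [3.141, 0.002, 1.37]
contact_force: [-0.8, -5.4, 3.1]
opening: 0.0219
```

```bash
python3 - <<'E'
from h import *
s=observe();print(s["time"],s["torque"].round(3),s["opening"])
im,d,C=shot("side"); uv,P=cloud(C,d); near=np.hypot(P[:,0]-.588,P[:,1]-.163)<.045
hsv=cv2.cvtColor(im,cv2.COLOR_RGB2HSV)[uv[:,1],uv[:,0]].astype(int)
h=near&(P[:,2]>.215)&(P[:,2]<.25)&(hsv[:,1]>110); print(h.sum(),cv2.minAreaRect(np.float32(P[h][:,:2])*1000))
u,v=uv[near&(P[:,2]>.1)].mean(0).astype(int); print(u,v); a=cv2.resize(im[v-60:v+60,u-70:u+70],None,fx=4,fy=4,interpolation=3)
im2,d2,C2=shot("wrist"); save("w3",np.hstack([a,cv2.resize(im2[:,130:430],(343,480))])[:,:800])
E
```

```text
8.3 [-0.883  0.065  0.655] 0.021877265958289014
41 ((590.8199462890625, 169.0924072265625), (10.144800186157227, 55.15169906616211), 20.375961303710938)
242 162
```

View pics/w3.png

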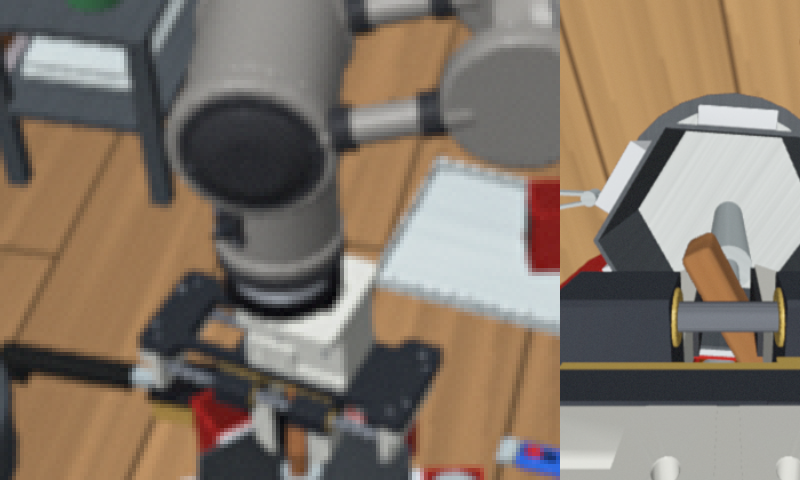

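The wrist view shows the bar lying skewed in the jaws, about 30° behind, so the drum is near midway. I'll turn a little further with a firm grip, then come back square.

Call:
jog_arm:
  rows: [5,0,0,0,2,5,0,0,0,2,5,0,0,0,2,5,0,0,0,2,5,0,0,0,2,5,0,0,0,0,5,0,0,0,0]
  grip_force: 60

```text
time: 9.1
tool_pos: [0.5878, 0.1629, 0.204]
tool_rot: [3.14, 0.002, 1.195]
contact_force: [-0.3, -5.7, 2.4]
opening: 0.022
```

Call:
jog_arm:
  rows: [5,0,0,0,2,5,0,0,0,2,5,0,0,0,2,5,0,0,0,2,5,0,0,0,2,5,0,0,0,0,5,0,0,0,0]

```text
time: 9.8
tool_pos: [0.5883, 0.1636, 0.2038]
tool_rot: [3.14, -0.0, 1.021]
contact_force: [2.7, -3.4, 0.7]
opening: 0.0177
```

```bash
cat > bar.py <<'E'
from h import *
s=observe();print(s["time"],s["tool_pos"].round(4),np.degrees(s["tool_rot"]).round(1),s["torque"].round(2),s["opening"])
im,d,C=shot("wrist"); uv,P=cloud(C,d); near=np.hypot(P[:,0]-.588,P[:,1]-.163)<.055
hsv=cv2.cvtColor(im,cv2.COLOR_RGB2HSV)[uv[:,1],uv[:,0]].astype(int)
h=near&(P[:,2]>.23)&(P[:,2]<.242)&(hsv[:,1]>110); print(h.sum(),cv2.minAreaRect(np.float32(P[h][:,:2])*1000))
E
python3 bar.py
```

```text
9.8 [0.5883 0.1636 0.2038] [179.9  -0.   58.5] [-0.44 -0.59  0.56] 0.01773400819006
2078 ((589.3735961914062, 166.41900634765625), (57.25535202026367, 14.7260103225708), 74.1752700805664)
```

The bar is now at about 74° and home is about 78°, so the drum has gone over into the new click. I'll open and let the ball centre it.

Call:
jog_arm:
  rows: [30,0,0,0,0,40,0,0,0,0,50,0,0,0,0,60,0,0,0,0,60,0,0,0,0,60,0,0,0,0]

```text
time: 10.45
tool_pos: [0.5875, 0.1641, 0.2036]
tool_rot: [-3.141, 0.0, 1.02]
contact_force: [-0.7, -0.2, 0.0]
opening: 0.0586
```

```bash
python3 bar.py
```

```text
10.45 [0.5875 0.1641 0.2036] [-180.     0.    58.4] [-0.01 -0.05  0.02] 0.0585749960040726
2171 ((593.040771484375, 162.97113037109375), (48.0861930847168, 52.65522003173828), 32.92689895629883)
```

Call:
jog_arm:
  rows: [91.8,0,0,-30,0,91.8,0,0,-40,0,91.8,0,0,-40,0,91.8,0,0,-25,0,91.8,0,0,0,0,91.8,0,0,0,0]

```text
time: 11.1
tool_pos: [0.5875, 0.164, 0.3386]
tool_rot: [3.141, -0.0, 1.02]
contact_force: [0.3, -0.1, -0.3]
opening: 0.0913
```

```bash
python3 - <<'E'
from h import *
import pickle
s=observe();print(s["time"],s["tool_pos"].round(4),np.degrees(s["tool_rot"]).round(1))
im,d,C=W=shot("wrist"); pickle.dump(W,open("W4.pkl","wb")); save("w4",cv2.resize(im,(800,600)))
uv,P=cloud(C,d); r=np.hypot(P[:,0]-.588,P[:,1]-.1635)
hsv=cv2.cvtColor(im,cv2.COLOR_RGB2HSV)[uv[:,1],uv[:,0]].astype(int)
h=(r<.06)&(P[:,2]>.23)&(P[:,2]<.242)&(uv[:,1]<240); print(h.sum(),cv2.minAreaRect(np.float32(P[h][:,:2])*1000))
# pad top points: white, radius 80-94, z .13-.146
p=(r>.07)&(r<.12)&(P[:,2]>.135)&(P[:,2]<.15)&(uv[:,1]<235)&(hsv[:,1]<40)&(hsv[:,2]>150)
m=np.zeros(d.shape,np.uint8); m[uv[p][:,1],uv[p][:,0]]=1
k,l,st,_=cv2.connectedComponentsWithStats(m); L=l[uv[:,1],uv[:,0]]
for i in range(1,k):
    if st[i,4]>40:
        q=P[L==i]; c=q[:,:2].mean(0)-[.588,.1635]; print(st[i],q.mean(0).round(4),np.degrees(np.arctan2(c[1],c[0])).round(1),np.hypot(*c).round(4),cv2.minAreaRect(np.float32(q[:,:2])*1000))
E
```

```text
11.1 [0.5875 0.164  0.3386] [180.   -0.   58.4]
981 ((588.6671142578125, 162.9055938720703), (63.98746871948242, 14.04372501373291), 73.1403579711914)
[276 103  43  22 480] [0.6511 0.2214 0.1421] 42.6 0.0856 ((651.15771484375, 221.27359008789062), (12.661958694458008, 49.81688690185547), 43.211891174316406)
[210 114  35  38 449] [0.5698 0.2465 0.1421] 102.4 0.085 ((569.096435546875, 246.38023376464844), (50.06898880004883, 12.653291702270508), 13.158629417419434)
[337 144  17  43 396] [0.6709 0.1388 0.1421] -16.6 0.0865 ((670.8397827148438, 138.60015869140625), (50.652732849121094, 12.738019943237305), 72.98330688476562)
[205 180  17  39 200] [0.5088 0.1878 0.1421] 163.0 0.0829 ((508.7964782714844, 187.42466735839844), (50.4880256652832, 7.8252272605896), 73.30663299560547)
[181 191  25  28 472] [0.4862 0.1952 0.1484] 162.7 0.1066 ((486.379150390625, 194.2959442138672), (33.44389724731445, 27.36331558227539), 75.76346588134766)
[314 215  25  20 139] [0.6144 0.0828 0.1422] -71.9 0.0849 ((613.0191040039062, 83.17568969726562), (38.61418533325195, 8.078798294067383), 12.997447967529297)
```

View pics/w4.png

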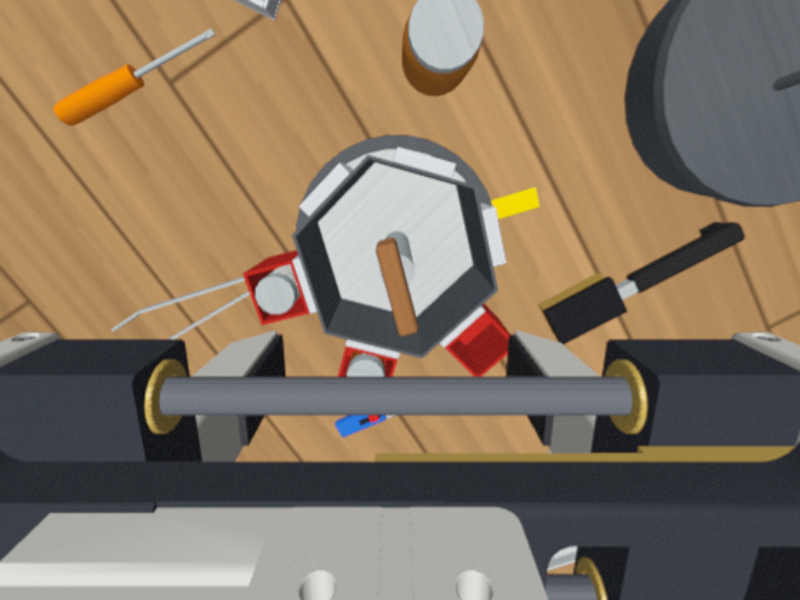

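The pad that is now at the front, at (495,235), sits slightly past the yellow pointer at (515,203). I'll check the pointer direction exactly.

```bash
python3 - <<'E'
from h import *
import pickle
im,d,C=pickle.load(open("W4.pkl","rb"))
hsv=cv2.cvtColor(im,cv2.COLOR_RGB2HSV); m=((hsv[...,0]>20)&(hsv[...,0]<34)&(hsv[...,1]>200)&(hsv[...,2]>140)).astype(np.uint8); m[:120]=0;m[170:]=0;m[:,:330]=0;m[:,400:]=0
v,u=np.nonzero(m); q=atz(C,np.c_[u,v],.009); print(len(q),q.mean(0),cv2.minAreaRect(np.float32(q[:,:2])*1000),cv2.boxPoints(cv2.minAreaRect(np.float32(q[:,:2])*1000)))
c=q.mean(0)[:2]-[.588,.1635]; print(np.degrees(np.arctan2(c[1],c[0])))
im,d,C=pickle.load(open("W2.pkl","rb")); uv,P=cloud(C,d); r=np.hypot(P[:,0]-.588,P[:,1]-.1635)
hsv=cv2.cvtColor(im,cv2.COLOR_RGB2HSV)[uv[:,1],uv[:,0]].astype(int)
p=(r>.07)&(r<.12)&(P[:,2]>.135)&(P[:,2]<.15)&(uv[:,1]<235)&(hsv[:,1]<40)&(hsv[:,2]>150)
m=np.zeros(d.shape,np.uint8); m[uv[p][:,1],uv[p][:,0]]=1
k,l,st,_=cv2.connectedComponentsWithStats(m); L=l[uv[:,1],uv[:,0]]
for i in range(1,k):
    if st[i,4]>150: q=P[L==i];print(cv2.minAreaRect(np.float32(q[:,:2])*1000))
E
```

```text
418 [0.72784195 0.12657176 0.009     ] ((726.74267578125, 126.67037200927734), (22.748428344726562, 50.870052337646484), 75.30555725097656) [[699.25433  122.12014 ]
 [748.4605   109.216225]
 [754.231    131.22061 ]
 [705.02484  144.12451 ]]
-14.792495034454301
((504.3341064453125, 179.9112548828125), (52.48313903808594, 12.585014343261719), 78.01708221435547)
((562.135009765625, 244.31739807128906), (51.006195068359375, 12.51901912689209), 18.02975082397461)
((532.489013671875, 101.16363525390625), (7.811898231506348, 49.09021759033203), 48.17421340942383)
((645.418701171875, 226.72500610351562), (12.008745193481445, 48.48505401611328), 48.994606018066406)
((517.2363891601562, 84.16661071777344), (26.6158504486084, 33.04743194580078), 46.2868537902832)
```

The pointer is at -14.8° and the front pad at -16.9°. The drum is therefore about 2° past home, inside tolerance but close to its edge. I'll nudge it back by gripping the bar at about 76°.

Call:
jog_arm:
  rows: [91.8,0,0,0,-6,91.8,0,0,0,-6,91.8,0,0,20,-5.5,91.8,0,1,40,0,70,0,0,40,0,50,0,0,35,0,30,0,0,0,0,5,0,0,0,0,5,0,0,0,0,5,0,0,0,0,5,0,0,0,0,5,0,0,0,0,5,0,0,0,0,5,0,0,0,0,5,0,0,0,0,5,0,0,0,0,5,0,0,0,0]
  grip_force: 60

```text
time: 12.85
tool_pos: [0.5883, 0.1638, 0.2038]
tool_rot: [-3.141, 0.0, 1.325]
contact_force: [-2.1, 0.4, 1.4]
opening: 0.014
```

Call:
jog_arm:
  rows: [30,0,0,0,0,40,0,0,0,0,60,0,0,0,0,60,0,0,0,0,91.8,0,0,-30,0,91.8,0,0,-40,0,91.8,0,0,-40,0,91.8,0,0,-25,0,91.8,0,0,0,0]

```text
time: 13.75
tool_pos: [0.5899, 0.164, 0.3433]
tool_rot: [3.134, -0.003, 1.325]
contact_force: [-0.4, -0.1, -0.5]
opening: 0.081
```

```bash
cat > drum.py <<'E'
from h import *
def drum():
    s=observe();print(s["time"],s["tool_pos"].round(4),np.degrees(s["tool_rot"]).round(1))
    im,d,C=shot("wrist"); uv,P=cloud(C,d); r=np.hypot(P[:,0]-.588,P[:,1]-.1635)
    hsv=cv2.cvtColor(im,cv2.COLOR_RGB2HSV)[uv[:,1],uv[:,0]].astype(int)
    h=(r<.06)&(P[:,2]>.23)&(P[:,2]<.242)&(uv[:,1]<240); print("bar",h.sum(),cv2.minAreaRect(np.float32(P[h][:,:2])*1000))
    p=(r>.07)&(r<.12)&(P[:,2]>.135)&(P[:,2]<.146)&(uv[:,1]<235)&(hsv[:,1]<40)&(hsv[:,2]>150)
    m=np.zeros(d.shape,np.uint8); m[uv[p][:,1],uv[p][:,0]]=1
    k,l,st,_=cv2.connectedComponentsWithStats(m); L=l[uv[:,1],uv[:,0]]
    for i in range(1,k):
        if st[i,4]>150: q=P[L==i];print(cv2.minAreaRect(np.float32(q[:,:2])*1000))
    hsv=cv2.cvtColor(im,cv2.COLOR_RGB2HSV); m=((hsv[...,0]>20)&(hsv[...,0]<34)&(hsv[...,1]>200)&(hsv[...,2]>140))
    v,u=np.nonzero(m); q=atz(C,np.c_[u,v],.009); q=q[(np.hypot(*(q[:,:2]-[.727,.127]).T)<.05)]
    if len(q)>50: print("ptr",cv2.minAreaRect(np.float32(q[:,:2])*1000))
    return im,d,C
E
python3 -c "
from drum import *
drum()"
```

```text
13.75 [0.5899 0.164  0.3433] [179.5  -0.2  75.9]
bar 942 ((588.910400390625, 163.5388641357422), (62.763702392578125, 13.999348640441895), 74.96421813964844)
((566.8872680664062, 245.79837036132812), (49.89474868774414, 12.67531681060791), 14.687240600585938)
((650.4330444335938, 222.12277221679688), (12.812941551208496, 52.82121276855469), 44.46904754638672)
((508.39251708984375, 185.04757690429688), (50.09367370605469, 7.533278942108154), 74.82408142089844)
((670.9595336914062, 140.75401306152344), (49.123531341552734, 12.417478561401367), 74.55363464355469)
ptr ((727.966796875, 126.57942962646484), (22.216188430786133, 48.21027755737305), 75.87562561035156)
```

The drum is now square with the pointer: bar 75°, pads -15.2°, pointer -14.8°. The front pad's face centre works out at (0.677, 0.139). Next, the holder.

Call:
jog_arm:
  rows: [91.8,0,0,0,7.5,91.8,0,0,0,7.5,91.8,0,0,0,7.5,91.8,0,0,0,7.5,91.8,0,0,0,7.5,91.8,0,0,0,7.5,91.8,0,0,0,7.5,91.8,0,0,0,7.4,91.8,0,0,0,0]

```text
time: 14.7
tool_pos: [0.5881, 0.1636, 0.3369]
tool_rot: [-3.141, 0.003, 0.279]
contact_force: [-0.8, -0.9, -0.3]
opening: 0.0918
```

Call:
jog_arm:
  rows: [91.8,-20,32,0,0,91.8,-20,32,0,0,91.8,-20,32,0,0,91.8,-20,32,0,0,91.8,-20,32,0,0,91.8,-20,32,0,0,91.8,-20,32,0,0,91.8,-20,32,0,0,91.8,-20,32,0,0,91.8,-20,32,0,0,91.8,-20,32,0,0,91.8,-21,36,0,0,91.8,0,0,40,0,91.8,0,0,40,0,91.8,0,0,40,0,91.8,0,0,40,0,91.8,0,0,40,0,91.8,0,0,0,0,91.8,0,0,0,0]

```text
time: 16.6
tool_pos: [0.464, -0.2757, 0.1388]
tool_rot: [-3.141, 0.001, 0.282]
contact_force: [0.4, 0.1, 0.6]
opening: 0.0919
```

Call:
jog_arm:
  rows: [91.8,1,0,30,0,91.8,0,0,30,0,91.8,0,0,30,0,75,0,0,16,0,65,0,0,0,0,60,0,0,0,0,55,0,0,0,0,50,0,0,0,0,45,0,0,0,0,45,0,0,0,0,45,0,0,0,0,45,0,0,0,0,45,0,0,0,0]
  grip_force: 45

```text
time: 17.9
tool_pos: [0.4656, -0.2759, 0.0339]
tool_rot: [3.14, -0.001, 0.28]
contact_force: [0.5, 0.9, 7.5]
opening: 0.0501
```

Call:
jog_arm:
  rows: [45,0,0,-10,0,45,0,0,-20,0,45,0,0,-30,0,45,0,0,-30,0,45,0,0,-30,0,45,0,0,-30,0,45,0,0,0,0,45,0,0,0,7.8,45,0,0,0,7.8,45,0,0,0,7.8,45,0,0,0,7.8,45,0,0,0,0,45,0,0,0,0]

```text
time: 19.2
tool_pos: [0.4647, -0.2752, 0.1821]
tool_rot: [-3.141, 0.001, -0.261]
contact_force: [-0.6, 0.2, -1.7]
opening: 0.0498
```

```bash
python3 - <<'E'
from h import *
s=observe();print(s["time"],s["tool_pos"].round(4),np.degrees(s["tool_rot"]).round(2),s["contact_force"].round(1),s["opening"])
y=s["tool_rot"][2];x=np.array([np.cos(y),np.sin(y)]);ty=np.array([np.sin(y),-np.cos(y)])
a=np.radians(-15.1);u=np.array([np.cos(a),np.sin(a)])
for r in(.160,.120,.115):
    t=np.array([.5885,.1634])+r*u; dl=t-s["tool_pos"][:2]; print(r,t.round(4),(dl@x).round(4),(dl@ty).round(4))
im,d,C=shot("wrist"); uv,P=cloud(C,d)
# holder in tool frame
T=R.from_euler('xyz',s["tool_rot"]); q=T.inv().apply(P-s["tool_pos"])
hsv=cv2.cvtColor(im,cv2.COLOR_RGB2HSV)[uv[:,1],uv[:,0]].astype(int)
m=((hsv[:,0]<8)|(hsv[:,0]>172))&(hsv[:,1]>150)&(abs(q[:,2])<.1)&(abs(q[:,0])<.1)&(abs(q[:,1])<.1)
print(m.sum(),np.percentile(q[m],[1,50,99],axis=0).round(4)); save("w5",cv2.resize(im,(800,600)))
E
```

```text
19.2 [ 0.4647 -0.2752  0.1821] [-1.7997e+02  7.0000e-02 -1.4960e+01] [-0.6  0.2 -1.7] 0.04984267568393896
0.16 [0.743  0.1217] 0.1664 -0.4553
0.12 [0.7044 0.1321] 0.1264 -0.4554
0.115 [0.6995 0.1334] 0.1214 -0.4554
7438 [[-0.0221 -0.0247 -0.0454]
 [ 0.0193 -0.0002 -0.0276]
 [ 0.0221  0.0239  0.0284]]
```

View pics/w5.png

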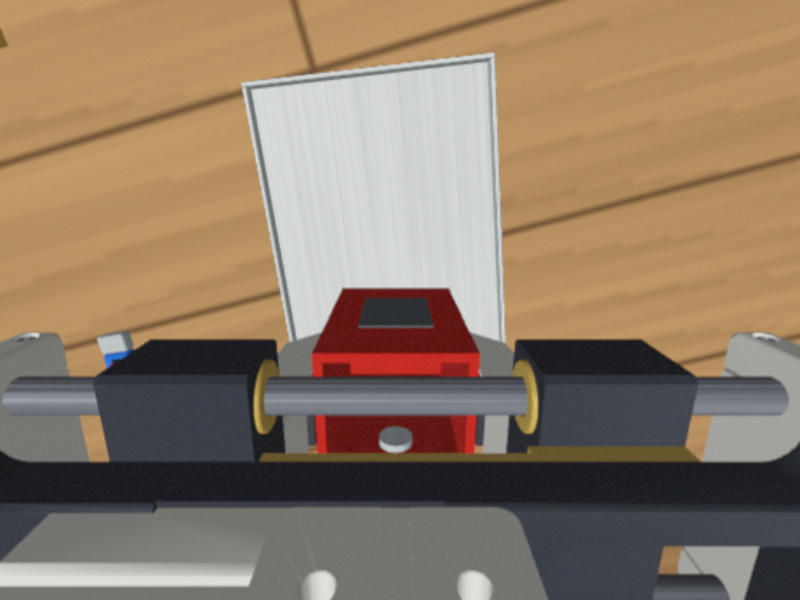

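The holder sits centred in the grip, front at +22 mm, top 45 mm above the TCP and upright, so the TCP must end at z ≈ 0.098. Next, the standoff in front of the pad.

Call:
jog_arm:
  rows: [45,12,-16,0,0,45,12,-32,0,0,45,12,-32,0,0,45,12,-32,0,0,45,12,-32,0,0,45,12,-32,0,0,45,12,-32,0,0,45,12,-32,0,0,45,12,-32,0,0,45,12,-32,0,0,45,12,-32,0,0,45,12,-32,0,0,45,12,-32,0,0,45,10,-32,0,0,45,0,-24,0,0,45,0,0,0,0,45,0,0,0,0]

```text
time: 20.95
tool_pos: [0.7442, 0.1216, 0.1817]
tool_rot: [3.141, 0.001, -0.262]
contact_force: [-0.2, 0.5, -2.2]
opening: 0.0499
```

```bash
cat > chk.py <<'E'
from h import *
def chk():
    s=observe();print(s["time"],s["tool_pos"].round(4),np.degrees(s["tool_rot"]).round(2),s["contact_force"].round(1),s["torque"].round(2))
    a=np.radians(-15.1);u=np.array([np.cos(a),np.sin(a)]); v=np.array([-u[1],u[0]])
    dl=s["tool_pos"][:2]-[.5885,.1634]; print("radius",dl@u,"lateral(left+)",dl@v,"radial force",s["contact_force"][:2]@u,"lat",s["contact_force"][:2]@v)
E
python3 - <<'E'
from chk import *
chk()
for n in("scene","side"):
    im,d,C=shot(n); uv,P=cloud(C,d); r=np.hypot(P[:,0]-.588,P[:,1]-.1635)
    h=(r<.05)&(P[:,2]>.228)&(P[:,2]<.245); print(n,"bar",h.sum(),cv2.minAreaRect(np.float32(P[h][:,:2])*1000))
    save("s_"+n,im)
    hsv=cv2.cvtColor(im,cv2.COLOR_RGB2HSV)[uv[:,1],uv[:,0]].astype(int)
    m=((hsv[:,0]<6)|(hsv[:,0]>174))&(hsv[:,1]>180)&(np.hypot(P[:,0]-.743,P[:,1]-.122)<.05)&(P[:,2]>.14)
    print("holder",m.sum(),np.percentile(P[m],[2,98],axis=0).round(4).tolist())
E
```

```text
20.95 [0.7442 0.1216 0.1817] [ 1.7994e+02  7.0000e-02 -1.5010e+01] [-0.2  0.5 -2.2] [0.04 0.02 0.03]
radius 0.16126035214209905 lateral(left+) 0.00018514183799494386 radial force -0.3159777715082668 lat 0.46476109810104327
scene bar 126 ((589.0750732421875, 163.961669921875), (64.87594604492188, 16.693233489990234), 76.86502075195312)
holder 82 [[0.7455, 0.0968, 0.1551], [0.7741, 0.1448, 0.2824]]
side bar 106 ((590.1907348632812, 164.48707580566406), (61.56923294067383, 14.526338577270508), 73.82701110839844)
holder 270 [[0.7165, 0.0968, 0.1592], [0.7546, 0.1526, 0.2277]]
```

Call:
jog_arm:
  rows: [45,0,0,20,0,45,0,0,25,0,45,0,0,25,0,45,0,0,14,0,45,0,0,0,0,45,-10,0,0,0,45,-12,0,0,0,45,-12,0,0,0,45,-6,0,0,0,45,0,0,0,0,45,0,0,0,0]

```text
time: 22.15
tool_pos: [0.7068, 0.1314, 0.0997]
tool_rot: [-3.141, -0.002, -0.265]
contact_force: [-1.2, -0.7, -1.3]
opening: 0.0496
```

```bash
python3 - <<'E'
from chk import *
chk()
im,d,C=shot("wrist"); im2,_,_=shot("scene"); a=cv2.resize(im,(400,300)); b=cv2.resize(im2[190:310,225:385],(533,400),interpolation=3); p=np.zeros((400,933,3),np.uint8); p[:300,:400]=a; p[:,400:]=b; save("w6",cv2.resize(p,(800,343)))
E
```

```text
22.15 [0.7068 0.1314 0.0997] [-1.7998e+02 -1.1000e-01 -1.5170e+01] [-1.2 -0.7 -1.3] [0.05 0.05 0.03]
radius 0.12249417853093504 lateral(left+) -4.438084681637752e-05 radial force -0.9592171034396669 lat -0.9868439134661321
```

View pics/w6.png

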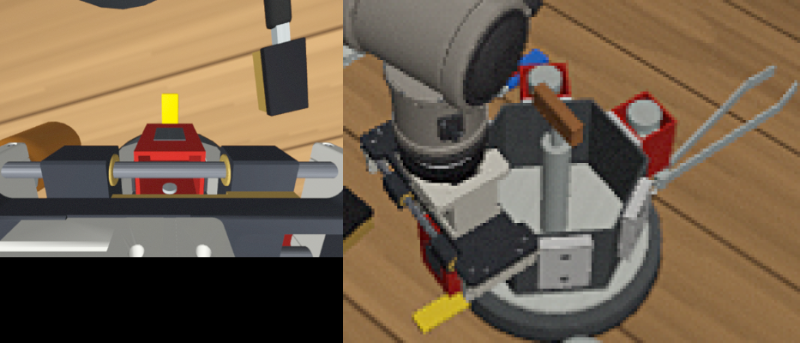

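The wrist view shows the yellow pointer at (170,109), centred behind the holder, and the body clears the drum rim. Now I'll close in slowly.

Call:
jog_arm:
  rows: [45,-3,0,1.5,0,45,-2,0,0,0,45,-1,0,0,0,45,-1,0,0,0,45,0,0,0,0,45,0,0,0,0,45,0,0,0,0]

```text
time: 22.95
tool_pos: [0.6995, 0.1333, 0.0972]
tool_rot: [3.142, -0.001, -0.265]
contact_force: [3.4, -2.1, -3.8]
opening: 0.0498
```

```bash
python3 -c "
from chk import *
chk()"
```

```text
22.95 [0.6995 0.1333 0.0972] [ 1.800e+02 -4.000e-02 -1.517e+01] [ 3.4 -2.1 -3.8] [-0.18 -0.66 -0.09]
radius 0.11501807600352944 lateral(left+) -0.00010783098268055343 radial force 3.7947899183174707 lat -1.1040344445773072
```

Call:
jog_arm:
  rows: [45,-1,0,0,0,45,-0.7,0,0,0,45,0,0,0,0,45,0,0,0,0,45,0,0,0,0,45,0,0,0,0]

```text
time: 23.55
tool_pos: [0.6983, 0.1337, 0.0972]
tool_rot: [-3.141, -0.002, -0.265]
contact_force: [6.2, -1.3, -5.2]
opening: 0.05
```

```bash
python3 -c "
from chk import *
chk()"
```

```text
23.55 [0.6983 0.1337 0.0972] [-1.7999e+02 -1.0000e-01 -1.5180e+01] [ 6.2 -1.3 -5.2] [-0.24 -1.1  -0.08]
radius 0.11375149380800414 lateral(left+) -8.273984510028845e-05 radial force 6.319081434353807 lat 0.329657978446754
```

Call:
jog_arm:
  rows: [45,-0.8,0,0,0,45,0,0,0,0,45,0,0,0,0,45,0,0,0,0,45,0,0,0,0,45,0,0,0,0,45,0,0,0,0]

```text
time: 24.25
tool_pos: [0.6978, 0.1338, 0.0973]
tool_rot: [-3.141, -0.002, -0.265]
contact_force: [6.9, -1.8, -5.2]
opening: 0.0499
```

```bash
python3 - <<'E'
from chk import *
chk()
for n in("scene","side"):
    im,d,C=shot(n); uv,P=cloud(C,d); r=np.hypot(P[:,0]-.588,P[:,1]-.1635)
    h=(r<.05)&(P[:,2]>.228)&(P[:,2]<.245); print(n,"bar",h.sum(),cv2.minAreaRect(np.float32(P[h][:,:2])*1000))
chk()
E
```

```text
24.25 [0.6978 0.1338 0.0973] [-1.7998e+02 -1.4000e-01 -1.5180e+01] [ 6.9 -1.8 -5.2] [-0.28 -1.17 -0.07]
radius 0.11324755198464978 lateral(left+) -0.00010904534621540394 radial force 7.1589691583248865 lat 0.10533564076920415
scene bar 124 ((589.3483276367188, 164.94073486328125), (62.44334411621094, 14.293023109436035), 76.27852630615234)
side bar 105 ((589.9435424804688, 163.97149658203125), (61.88486862182617, 14.093493461608887), 75.38893127441406)
24.35 [0.6978 0.1338 0.0972] [-1.7998e+02 -1.4000e-01 -1.5180e+01] [ 6.4 -1.8 -5.9] [-0.3  -1.21 -0.09]
radius 0.11322465896971491 lateral(left+) -6.362611106220613e-05 radial force 6.598250946176284 lat -0.0743166801270343
```

Call:
jog_arm:
  rows: [45,-0.6,0,0,0,45,0,0,0,0,45,0,0,0,0,45,0,0,0,0,45,0,0,0,0,45,0,0,0,0,45,0,0,0,0,45,0,0,0,0,45,0,0,0,0,45,0,0,0,0,45,0,0,0,0,45,0,0,0,0,45,0,0,0,0,45,0,0,0,0]

```text
time: 25.75
tool_pos: [0.6974, 0.1339, 0.0973]
tool_rot: [-3.141, -0.003, -0.265]
contact_force: [7.7, -1.8, -7.1]
opening: 0.0498
```

```bash
python3 - <<'E'
from chk import *
chk()
im,d,C=shot("wrist"); s=observe(); uv,P=cloud(C,d)
T=R.from_euler('xyz',s["tool_rot"]); q=T.inv().apply(P-s["tool_pos"])
hsv=cv2.cvtColor(im,cv2.COLOR_RGB2HSV)[uv[:,1],uv[:,0]].astype(int)
m=((hsv[:,0]<8)|(hsv[:,0]>172))&(hsv[:,1]>150)&(abs(q[:,2])<.1)&(abs(q[:,0])<.04)&(abs(q[:,1])<.03)
print(m.sum(),np.percentile(q[m],[1,50,99],axis=0).round(4).tolist())
f=m&(q[:,0]>.018)&(q[:,2]>-.04); A=np.c_[q[f][:,1:],np.ones(f.sum())]; print("front-face slope (y,z) rad",np.linalg.lstsq(A,q[f][:,0],rcond=None)[0][:2].round(3))
im2,_,_=shot("side"); save("w7",np.hstack([cv2.resize(im,(400,300)),cv2.resize(im2[140:290,180:320],(280,300),interpolation=3)]))
for _ in range(6): print(observe()["contact_force"].round(1)); read_camera("side")
E
```

```text
25.75 [0.6974 0.1339 0.0973] [-1.7998e+02 -1.6000e-01 -1.5180e+01] [ 7.7 -1.8 -7.1] [-0.28 -1.32 -0.08]
radius 0.11284185395516237 lateral(left+) -7.852893859321341e-05 radial force 7.892033354293952 lat 0.22437229638645723
7474 [[-0.0221, -0.0248, -0.0452], [0.0195, -0.0002, -0.0272], [0.0221, 0.024, 0.0286]]
front-face slope (y,z) rad [-0.  0.]
[ 8.1 -2.5 -5.6]
[ 7.8 -2.1 -5.8]
[ 8.  -1.2 -6. ]
[ 8.1 -1.5 -6.3]
[ 7.2 -2.  -6.5]
[ 8.2 -1.8 -5.8]
```

View pics/w7.png

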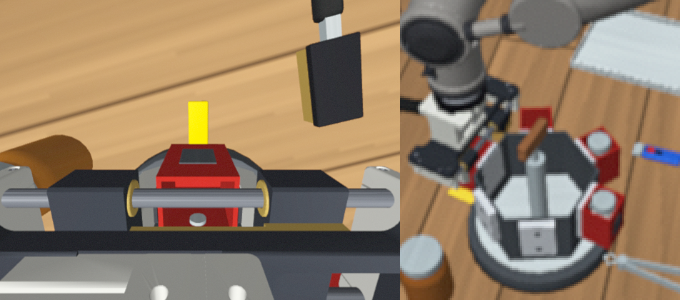

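The holder is centred on the pointer line, square (front-face slope 0) and pressed at a steady 8 N or so. Handing in.

```bash
python3 -c "
from cell import hand_in
print(hand_in())"
```

```text
the job is handed in; nothing more can be done
None
```

I turned the drum one click clockwise, took the holder out of the tray (the farthest one) and pressed it on the pad now at the front. I handed in at about 26 s with the arm still gripping and pressing. No verdict was reported.

**Last checks**
- **Press:** about 8 N, measured at the wrist and steady over the last readings. I aimed below 10 N because 10 N would put the back right at the 5 mm depth limit.
- **Depth:** the pad made contact about 2 mm earlier than my camera measurement predicted. By wrist force the pad is compressed about 4 mm, and by my camera fix about 2 mm.
- **Fit:** the holder is square in the grip and on the pad's centre line by arm position (within 0.2 mm, limited by the roughly 2 mm camera calibration). Its top is at 0.1425 m, which puts it level with the pad in height.
- **Vertical load:** the wrist also shows a downward pull of about 6 N. The holder's weight explains about 2 N; I took the rest as friction on the pad and did not relieve it.
- **Drum:** the bar reads 75–76° with home at about 75°, so it is in the new click.
- **Bystanders:** I didn't re-measure them. The last pictures show the jar, brush, lighter, tongs and tray with nothing visibly moved; the driver and tub were not in them.

**What went wrong on the way:** my first grip on the handle (15 N) was too weak, so the bar skewed in the jaws. I turned further with 60 N until the drum went over. It then sat about 2° past home, and a second grip brought it back.

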